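Put the gauge's setting cap away in its case

TASK

Open the hinged black case, then take the sprung setting cap off the gauge stand: push it down against its spring, twist it counter-clockwise (seen from above) while down until it is free of its claws, and lift it off without forcing it. Set it down gently, upright and without dropping it, on the floor of the case, and swing the lid fully shut over it. Leave the other things on the bench where they are.

Things in the scene. Friction and masses are not known exactly. Their poses are not given: they have to be found in the camera images.
- cap_centre (a point): The setting cap, loose, plain aluminium, about 0.4 kg, locked on the stand at the start: a disc 72 mm across, 18 mm thick, with a straight grip bar on top, 54 mm high in all. Two lugs 10 mm wide, 7 mm thick, stick out at its foot along +y and -y to 100 mm over both. This point is on its axis, half-way up (27 mm above its flat underside); z is up.
- cap_grip (a point): Centre of the cap's grip bar: 22 mm wide (along the cap's x), 64 mm long (along its y, in line with the lugs), 36 mm high, its foot on the disc. This point is half-way up the bar: 18 mm above the disc's top, 36 mm above the cap's underside. Grip it from above across the 22 mm.
- stand_axis (a point): The gauge stand, fixed: a grey block 136 mm square, 40 mm high, with two steel claws on top and a readout box 85 mm high from 70 to 115 mm towards its +x. This point is on the cap's axis on the block's top, z up, axes parallel to the locked cap's. The locked cap's underside is 17 mm above this point, on a sprung platen that pushes it up with 7 N.
- claw (a point): Top of one of the two claws (the other is opposite), 30 mm above the block, lower than the disc's top. Each has a roof over a lug and a lip 7 mm deep as catch. Push the cap down 9 to 12 mm (bottoms at 14; 10 mm takes about 13 N) and, keeping it down, turn it counter-clockwise seen from above: free after 0.75 rad; turn about 1 rad, then lift straight up. Clockwise is blocked.
- platen (a joint): Travel of the sprung platen under the cap: 0 with the cap locked, positive when pushed down (m, to 0.014), -0.005 with the cap off. Turning the cap while it is not pushed down jams it on the lips; the claws must not be forced (keep well under 80 N between cap and stand).
- case_floor (a point): The case, fixed to the bench: a square black clamshell, outside 156 by 156 mm; lower half 45 mm high with walls 5 mm thick (inside 146 mm square). This point is the centre of its inner floor, 8 mm above the bench; z up, x points to the hinge, y along the hinge. The rim is 37 mm above this point. Shut, there are 62 mm of room above the floor.
- lid_bar (a point): Centre of the steel handle bar on the lid: a round bar 12 mm thick and 100 mm long along the hinge direction, carried by two side arms at its ends (88 mm free between them), 40 mm in front of the lid's front edge. It moves on a circle of 196 mm radius about the hinge; shut, it is 57 mm above the bench, on the robot's side. Grip it from above across its thickness, at any lid angle.
- lid_hinge (a point): Centre of the lid's hinge axis, on the case's far rim (78 mm from the case's centre towards its +x, 45 mm above the bench). The lid is a shell 30 mm deep, with its cavity facing down when shut; y is along the hinge axis.
- lid (a joint): Lid angle (rad): 0 shut, positive open, stop at 1.75. A friction hinge: the lid stays where it is left; about 3 N at the bar moves it.
- rotor_a: ring casting of dark steel, 68 mm across, 34 mm high, standing between case and stand; to be left alone.
- rotor_b: smaller ring casting, 60 mm across, 26 mm high, nearer the robot, between case and stand; to be left alone.
- rotor_c: larger ring casting, 72 mm across, 36 mm high, at the left; to be left alone.
- caliper: flat calliper, 200 mm long, 80 mm wide over its jaws, 9 mm thick, lying at the left; to be left alone.
- screwdriver: screwdriver with a black handle, 190 mm long, lying at the right; its origin is the centre of its underside; to be left alone.
- mug: white mug, 80 mm across, 95 mm high, at the right; to be left alone.

How it is judged:
By the outcome, as a careful person would: the job done as asked, in the order asked, and still so for the second after the job is handed in, with the robot touching nothing.
It also fails if it takes over 72 s, if anything falls off the work surface, if the arm or the gripper's body presses on something with over 40 N, if the wrist force passes 120 N, or if a joint passes its speed limit or range.

ROBOT

A 6-joint arm with a two-finger parallel gripper is mounted at the origin on the work surface. World frame = base frame: x ahead of the robot, y to its left, z up, the work surface at z = 0. Lengths are in m, angles in rad, forces in N, time in s.
With the tool pointing down it reaches from about 0.375 to 0.75 m from the base axis. Payload 9 kg.
Tool frame: the origin (TCP) lies at the very end of the fingers, on their centre line; the grasp point (between the pads) lies 19 mm behind it (arm.grip_depth is the distance from the TCP to the grasp point, in m); z points along the fingers, y is the line along which they close (so a half turn about z gives the same grasp; the last joint's range is limited). The gripper opens to 85 mm and grips with 20 to 120 N. Pads are 22 mm wide; open, the fingers measure 114 mm over their backs; the gripper's body (76 mm by 85 mm) begins 54 mm behind the grasp point. The pads swing forward as they close: fully open they stand 13 mm farther back than shut.
Start: joints at [-1.462, 0.104, 0.097, 1.564, 0, 1.353], TCP at [0.193, -0.568, 0.205] pointing down, gripper open.
Joint ranges: [-2.99, 2.99], [-0.84, 1.86], [-1.1, 1.16], [-1.84, 2.11], [-1.51, 1.56], [-3.14, 3.14]. Speed limits (rad/s): [2.22, 2.22, 2.57, 3.14, 3.14, 3.14].

INTERFACE

Orientations are given as a unit quaternion [w, x, y, z].
In Python, from cell import arm gives the robot as it stands. Calls block until the motion is done:
- arm.move_ptp(position, orientation): joint-space move of the TCP to a pose.
- arm.move_straight(position, attitude=None, rate=0.15): straight line of the TCP; attitude=None keeps the orientation; rate is the mean speed in m/s.
- arm.goto_joints(angles): joint-space move.
- arm.grip(opening): finger opening in m; the grip force is fixed at half the most; returns when the fingers have stopped.
- arm.pause(seconds).
- arm.inverse_kinematics(position, orientation): joint angles nearest the present ones, or None.
- arm.read_camera(name): name is "side" or "top" or "wrist"; returns a dict with "pixels" (420x560x3 uint8, blue, green, red), "fov_y" (degrees; the focal length in pixels is half the picture's height over the tangent of half this angle, whatever the lens; pixels are square), "cx", "cy" (the principal point, pixels), "extrinsics" (4x4, takes a point from world to camera coordinates). Camera axes: x right, y up, looking along -z (the intrinsics and any distortion apply to the point x, -y, -z); pixel columns grow to the right and rows downward; lengths in m; the calibration is good to about 2 mm. A picture is of the moment at which its call begins. There is no depth.
A pose or a line that the arm cannot do raises arm.IKError and nothing moves.
- arm.finish_job(): hands the job in; it is judged then, once.
Trained networks look in the newest picture that a camera, given by its name, has taken for a name from the list of things; names that differ only in an ending like _2 or _b are one class to them, and where a whole thing is asked for, a point or a joint stands for the part that bears it (a point fixed in the world has none). Each returns a list of dicts, best first, with "conf" (0 to 1); they miss things now and then, are a little off and sometimes report something else, mostly with a low value. They report only what shows in the picture. A call takes as long as a camera call.
- arm.cut_out(camera, query): "pixels" (420x560 bool, what is visible of it) and "extent" ([left, top, right, bottom] in pixels, round what is visible of it).
Readings, each from a call of its own:
- arm.current_t(): time.
- arm.current_joint_pos(): joint angles.
- arm.current_dq(): joint speeds.
- arm.current_tau(): joint torques, N m.
- arm.current_ee_pos(): TCP position.
- arm.current_tcp_rot(): TCP orientation.
- arm.current_force(): force on the tool from outside, world axes, zero at the start.
- arm.current_moment(): the same for the moment, N m.
- arm.current_gripper_width(): finger opening in m.
- arm.current_finger_force(): force on a finger pad.
Only numpy, scipy, OpenCV 4.12 (cv2) and the standard library are available. Lean on these libraries where they do the work, as an engineer would, in place of code of your own. Each camera call takes 0.05 s, during which the arm holds its last target. There are 200 camera calls.

## Working session

There is one attempt and no reset: what is moved stays moved. The work goes in short steps, each a Python script; the robot and the scene stay as the last script left them, time stands still between calls to the robot, and variables do not carry over. Pictures are saved under pics/ and viewed, at most 10 in all, crops included, and the job is handed in when it is done.

```bash
ls; mkdir -p pics
cat > h.py <<'E'
import numpy as np, cv2
from cell import arm
def shot(n,f=None):
    c=arm.read_camera(n)
    if f: cv2.imwrite('pics/'+f,c['pixels'])
    return c
E
python3 - <<'E'
from h import *
for n in ('top','side'):
    c=shot(n,n+'0.png')
    print(n,{k:v for k,v in c.items() if k!='pixels'})
    for q in ('cap_centre','stand_axis','case_floor','claw','lid_bar','lid'):
        try:
            print(q,[(round(d['conf'],2),d['extent'],int(d['pixels'].sum())) for d in arm.cut_out(n,q)][:3])
        except Exception as e: print(q,repr(e))
E
```

```text
pics
top {'fov_y': 43.903558579858405, 'cx': 278.4949214610467, 'cy': 214.09890333357916, 'extrinsics': array([[-1.37307726e-03, -9.99997968e-01, -1.47606617e-03,
         1.94559193e-02],
       [ 9.96687524e-01, -1.48855499e-03,  8.13127476e-02,
        -5.11537752e-01],
       [-8.13147795e-02, -1.35952806e-03,  9.96687543e-01,
        -1.42618084e+00],
       [ 0.00000000e+00,  0.00000000e+00,  0.00000000e+00,
         1.00000000e+00]])}
cap_centre [(0.81, [363.1, 185.7, 392.0, 212.8], 620), (0.26, [158.5, 153.5, 227.0, 236.0], 3789)]
stand_axis [(0.87, [344.7, 155.3, 409.2, 227.8], 2909)]
case_floor [(0.96, [163.9, 159.5, 229.5, 233.8], 3917)]
claw []
lid_bar [(0.64, [159.7, 152.7, 225.8, 237.6], 3753)]
lid []
side {'fov_y': 51.444760478854185, 'cx': 276.85783383257746, 'cy': 211.18681481684362, 'extrinsics': array([[-0.78675823, -0.61724396, -0.00462453,  0.40155713],
       [ 0.30753566, -0.39846839,  0.86408608, -0.22465709],
       [-0.53519464,  0.67840462,  0.50332282, -1.00946058],
       [ 0.        ,  0.        ,  0.        ,  1.        ]])}
cap_centre [(0.79, [304.5, 165.3, 325.3, 188.7], 304), (0.61, [309.3, 144.8, 322.6, 170.9], 193)]
stand_axis [(0.72, [274.7, 161.0, 338.9, 209.5], 1547)]
case_floor [(0.72, [153.5, 225.8, 246.8, 293.5], 4388)]
claw [(0.75, [276.2, 162.9, 342.6, 209.9], 1619)]
lid_bar [(0.59, [156.9, 220.4, 241.6, 275.9], 2912)]
lid [(0.88, [155.0, 221.3, 247.8, 273.1], 2833)]
```

Run:
```python
import cv2
a=cv2.imread('pics/top0.png'); b=cv2.imread('pics/side0.png')
cv2.imwrite('pics/topc.png',cv2.resize(a[130:270,140:420],None,fx=2.8,fy=2.8,interpolation=cv2.INTER_CUBIC))
```

```text
(no output)
```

View pics/topc.png

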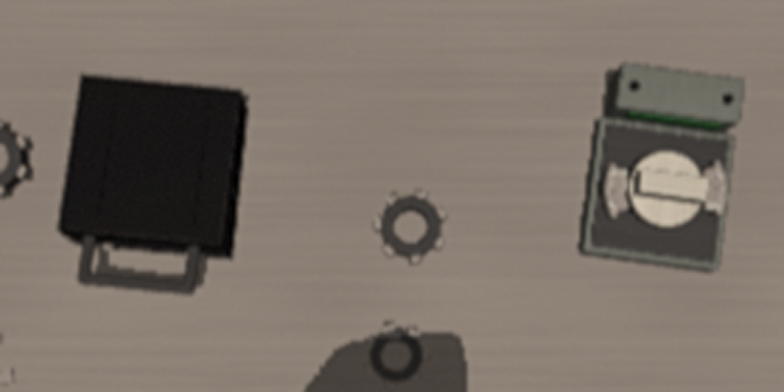

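View pics/side0.png

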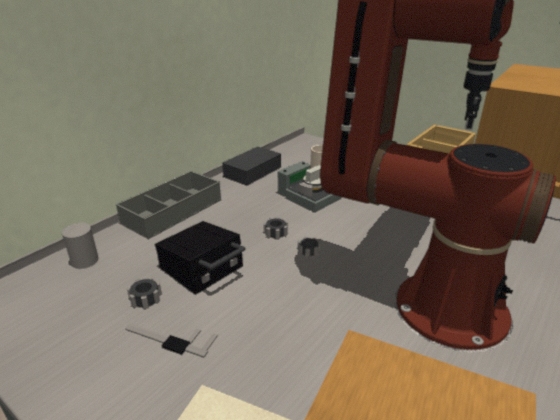

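The top view shows the shut case on the left with its bar near crop (138,284), and the stand on the right with the cap centred near crop (668,188). Both are yawed slightly clockwise. Next I'll get coarse poses and look from above with the wrist camera.

```bash
cat >> h.py <<'E'
from scipy.spatial.transform import Rotation as Ro
def p2w(c,uv,z):
    f=c['pixels'].shape[0]/2/np.tan(np.radians(c['fov_y']/2)); E=np.array(c['extrinsics'])
    uv=np.atleast_2d(uv).astype(float)
    d=np.c_[(uv[:,0]-c['cx'])/f,-(uv[:,1]-c['cy'])/f,-np.ones(len(uv))]@E[:3,:3]
    o=-E[:3,:3].T@E[:3,3]
    return o+d*((z-o[2])/d[:,2])[:,None]
def w2p(c,P):
    f=c['pixels'].shape[0]/2/np.tan(np.radians(c['fov_y']/2)); E=np.array(c['extrinsics'])
    q=np.atleast_2d(P)@E[:3,:3].T+E[:3,3]
    return np.c_[c['cx']-f*q[:,0]/q[:,2],c['cy']+f*q[:,1]/q[:,2]]
def quat(M):
    q=Ro.from_matrix(M).as_quat(); return [q[3],q[0],q[1],q[2]]
def down(a,tilt=0.0):
    """tool down; closing axis (tool y) at world angle a"""
    y=np.array([np.cos(a),np.sin(a),0]); z=np.array([0,0,-1.])
    M=np.c_[np.cross(y,z),y,z]
    return quat(M)
E
python3 - <<'E'
from h import *
c=shot('top')
P=lambda pts,z:p2w(c,np.array(pts)/2.8+[140,130],z).round(3).tolist()
print('bar',P([(85,279),(193,287),(138,284)],.057))
print('lidtop',P([(82,76),(245,92),(232,256),(62,232)],.075))
print('stand',P([(600,118),(737,137),(718,268),(583,252)],.04))
print('cap',P([(668,188)],.05), P([(640,182),(712,188)],.11))
for q in ('rotor_a',):print([(d['conf'],d['extent']) for d in arm.cut_out('top',q)])
print(arm.current_tcp_rot(),arm.current_force())
for p in ([.5,-.2,.3],[.45,-.2,.4],[.5,.2,.3],[.45,.2,.4]):
  for a in (0,np.pi):
    j=arm.inverse_kinematics(p,down(a)); print(p,a,None if j is None else np.round(j,2))
E
```

```text
bar [[0.467, 0.311, 0.057], [0.459, 0.207, 0.057], [0.462, 0.26, 0.057]]
lidtop [[0.662, 0.313, 0.075], [0.646, 0.156, 0.075], [0.488, 0.167, 0.075], [0.511, 0.33, 0.075]]
stand [[0.626, -0.19, 0.04], [0.607, -0.325, 0.04], [0.478, -0.304, 0.04], [0.494, -0.172, 0.04]]
cap [[0.555, -0.254, 0.05]] [[0.554, -0.217, 0.11], [0.548, -0.284, 0.11]]
[(0.65, [124.4, 174.3, 152.4, 204.3]), (0.6, [269.3, 199.8, 299.9, 222.8]), (0.52, [157.7, 154.2, 225.2, 238.6]), (0.48, [269.7, 247.3, 291.7, 266.7])]
[6.24114349e-05 9.86683075e-01 1.62654561e-01 1.20557091e-05] [-0.1022946   0.7406071  -0.60730965]
[0.5, -0.2, 0.3] 0 [-0.62 -0.04  0.13  1.74  0.    0.95]
[0.5, -0.2, 0.3] 3.141592653589793 [-0.62 -0.04  0.13  1.74  0.   -2.19]
[0.45, -0.2, 0.4] 0 [-0.68 -0.07  0.29  1.93  0.    0.89]
[0.45, -0.2, 0.4] 3.141592653589793 [-0.68 -0.07  0.29  1.93  0.   -2.26]
[0.5, 0.2, 0.3] 0 [ 0.14 -0.04  0.13  1.74  0.    1.71]
[0.5, 0.2, 0.3] 3.141592653589793 [ 0.14 -0.04  0.13  1.74  0.   -1.43]
[0.45, 0.2, 0.4] 0 [ 0.15 -0.07  0.29  1.93  0.    1.72]
[0.45, 0.2, 0.4] 3.141592653589793 [ 0.15 -0.07  0.29  1.93  0.   -1.42]
```

Run:
```python
from h import *
import pickle
t=arm.current_t()
arm.move_ptp([.52,-.25,.27],down(-.13)); c1=shot('wrist','w_stand.png')
for q in ('cap_centre','cap_grip','stand_axis','claw'): print(q,[(round(d['conf'],2),d['extent']) for d in arm.cut_out('wrist',q)][:3])
arm.move_ptp([.50,.25,.30],down(-.08)); c2=shot('wrist','w_case.png')
for q in ('lid_bar','case_floor','lid_hinge'): print(q,[(round(d['conf'],2),d['extent']) for d in arm.cut_out('wrist',q)][:3])
pickle.dump((c1,c2),open('w.pkl','wb'))
cv2.imwrite('pics/w12.png',cv2.resize(np.vstack([c1['pixels'],c2['pixels']]),(400,600)))
for c in(c1,c2): print(c['fov_y'],c['cx'],c['cy'],p2w(c,[[280,210]],.05),-np.array(c['extrinsics'])[:3,:3].T@np.array(c['extrinsics'])[:3,3])
print(t,arm.current_t())
```

```text
cap_centre [(0.68, [276.9, 143.2, 329.5, 210.0])]
cap_grip [(0.8, [276.6, 142.6, 332.6, 211.1])]
stand_axis [(0.94, [252.3, 118.6, 404.0, 221.8])]
claw []
lid_bar [(0.92, [242.4, 111.7, 403.1, 234.2])]
case_floor [(0.97, [245.5, 110.2, 402.6, 230.6])]
lid_hinge [(0.66, [245.8, 110.1, 402.5, 232.6])]
71.28913124093697 279.9084789840587 209.80802319536792 [[ 0.51417663 -0.29872761  0.05      ]] [ 0.53070737 -0.17257025  0.43844732]
71.28913124093697 279.9084789840587 209.80802319536792 [[0.49671537 0.19115929 0.05      ]] [0.50752268 0.32796184 0.46855788]
0.8 4.7583
```

View pics/w_stand.png

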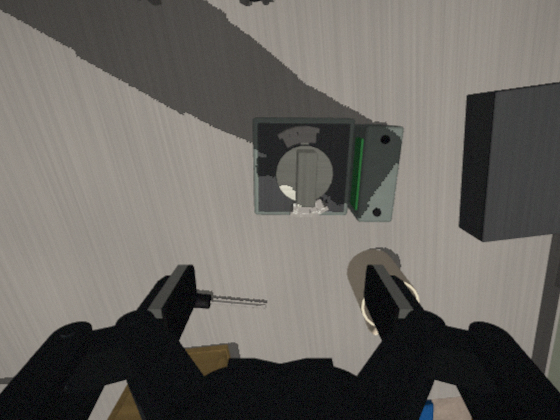

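View pics/w_case.png

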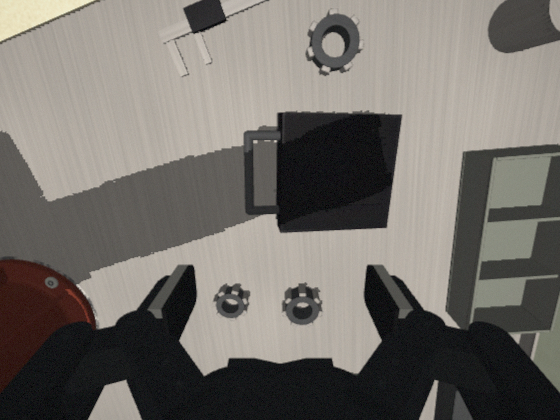

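The wrist view of the stand shows its block at about (253–354, 118–215), the grip bar at about (297–317, 150–206) and the disc centre near (304,173). In the case view the handle bar is at column ~249, rows 131–213, and the lid spans columns ~280–400.

Run:
```python
from h import *
import pickle
from scipy.optimize import least_squares
c1,c2=pickle.load(open('w.pkl','rb'))
print('stand',p2w(c1,[(253,118),(354,119),(348,215),(255,214)],.04).round(4).tolist())
print('disc',p2w(c1,[(304,173)],.075).round(4).tolist())
print('grip',p2w(c1,[(297,150),(316,150),(318,206),(297,206)],.111).round(4).tolist())
print('bar',p2w(c2,[(249,132),(250,212)],.057).round(4).tolist())
print('lid',p2w(c2,[(284,113),(401,115),(387,227),(280,231)],.075).round(4).tolist())
# edges at sub-pixel: profiles
g1=cv2.cvtColor(c1['pixels'],6).astype(int); g2=cv2.cvtColor(c2['pixels'],6).astype(int)
for r in (160,175,190): print(r,g1[r,288:326].tolist())
for r in (145,172,200): print(r,g2[r,238:290].tolist())
cv2.imwrite('pics/z.png',np.hstack([cv2.resize(c1['pixels'][108:228,245:365],(400,400),interpolation=2),cv2.resize(c2['pixels'][100:240,235:375],(400,400),interpolation=2)]))
```

```text
stand [[0.4955, -0.1728, 0.04], [0.6254, -0.1912, 0.04], [0.6098, -0.3223, 0.04], [0.4773, -0.3033, 0.04]]
disc [[0.5515, -0.2461, 0.075]]
grip [[0.5445, -0.2123, 0.111], [0.5652, -0.2151, 0.111], [0.5615, -0.2799, 0.111], [0.5372, -0.2766, 0.111]]
bar [[0.4639, 0.3082, 0.057], [0.4523, 0.1939, 0.057]]
lid [[0.5129, 0.3288, 0.075], [0.6619, 0.3143, 0.075], [0.6491, 0.1612, 0.075], [0.4948, 0.1674, 0.075]]
160 [105, 104, 102, 105, 105, 105, 104, 105, 85, 73, 85, 100, 105, 107, 104, 100, 99, 98, 101, 104, 105, 101, 102, 104, 104, 102, 105, 105, 102, 100, 101, 104, 107, 104, 106, 105, 104, 101]
175 [104, 105, 102, 107, 102, 104, 106, 95, 79, 81, 95, 103, 103, 103, 105, 97, 98, 101, 105, 105, 105, 103, 100, 106, 103, 103, 104, 101, 93, 104, 104, 107, 107, 105, 105, 107, 106, 105]
190 [206, 204, 204, 205, 193, 179, 143, 93, 75, 84, 99, 104, 103, 102, 100, 95, 99, 102, 101, 102, 105, 102, 102, 101, 104, 100, 101, 94, 96, 100, 102, 100, 102, 98, 103, 101, 100, 100]
145 [180, 184, 185, 155, 130, 109, 81, 77, 82, 90, 87, 77, 70, 64, 59, 86, 100, 96, 94, 93, 95, 93, 93, 97, 94, 93, 94, 91, 96, 95, 93, 95, 96, 97, 96, 96, 96, 96, 72, 36, 8, 22, 21, 14, 10, 25, 15, 20, 19, 17, 22, 17]
172 [96, 97, 96, 95, 95, 99, 71, 39, 44, 47, 45, 41, 46, 42, 42, 68, 91, 96, 94, 97, 99, 97, 92, 94, 96, 95, 94, 96, 99, 94, 95, 95, 92, 95, 98, 93, 92, 95, 64, 23, 14, 18, 9, 19, 10, 14, 24, 23, 18, 18, 20, 16]
200 [95, 94, 94, 98, 98, 95, 87, 60, 40, 42, 43, 49, 41, 42, 41, 57, 84, 99, 97, 93, 95, 95, 96, 95, 93, 96, 95, 92, 94, 95, 93, 93, 95, 92, 94, 94, 95, 82, 48, 22, 14, 17, 13, 17, 18, 20, 19, 18, 14, 15, 20, 13]
```

View pics/z.png

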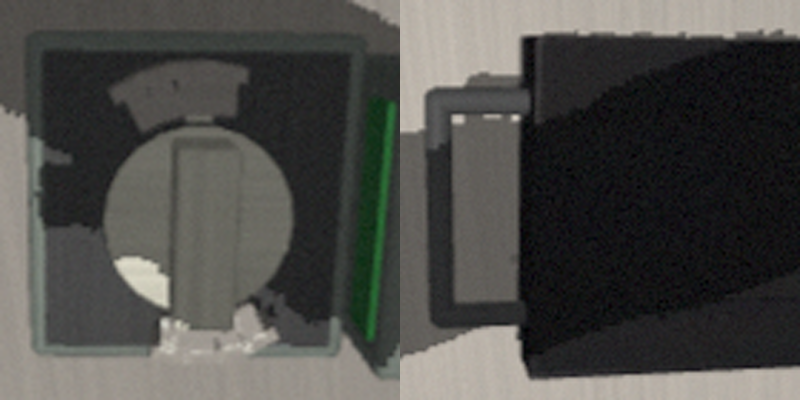

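Run:
```python
from h import *
q=down(-.10); b=np.array([.460,.252])
arm.grip(.030)
arm.move_ptp([*b,.13],q)
f0=np.array(arm.current_force())
arm.move_straight([*b,.040],rate=.1)
print(arm.current_ee_pos(),np.array(arm.current_force())-f0)
for w in (.022,.018,.015):
    arm.grip(w); arm.pause(.1)
    print(w,arm.current_gripper_width(),(np.array(arm.current_force())-f0).round(2),arm.current_finger_force(),np.array(arm.current_ee_pos()).round(4))
c=shot('wrist','w_bar.png'); print(arm.current_t(),w2p(c,[[.46,.252,.057]]))
```

```text
[0.46053593 0.2521428  0.0407784 ] [ 0.19274613 -0.09549365 -0.19612114]
0.022 0.021800244537961436 [-0.72 -0.5  -1.06] 0.0 [0.4602 0.2521 0.0402]
0.018 0.018084964133173887 [-0.46 -0.71 -0.1 ] 0.0 [0.46  0.252 0.04 ]
0.015 0.015050163936905975 [-1.12 -0.48 -1.46] 0.0 [0.46  0.252 0.04 ]
8.15 [[278.57392646 258.3882482 ]]
```

View pics/w_bar.png

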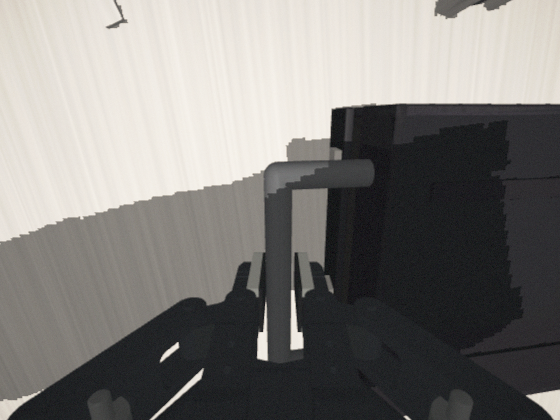

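The bar sits centred between the fingers at column ~278 and runs parallel to the pads. I'll grip it and swing the lid open while watching the force.

```bash
cat >> h.py <<'E'
YC=-.10; CX=np.array([np.cos(YC),np.sin(YC),0])
BAR0=np.array([.460,.252,.057]); PH0=np.arctan2(.012,-.1956)
HINGE=BAR0+.1956*CX-[0,0,.012]
def barpos(th):
    p=PH0-th; return HINGE+.196*(np.cos(p)*CX+np.sin(p)*np.array([0,0,1]))
def F(): return np.array(arm.current_force())
E
python3 - <<'E'
from h import *
print(HINGE)
q=down(YC)
off=np.array([0,0,-.019])
for th in (1.0,1.3,1.5,1.6,1.7):
    j=arm.inverse_kinematics(barpos(th)+off,q); print(th,barpos(th).round(3),None if j is None else np.round(j,2))
arm.move_straight(barpos(0)+off,rate=.05)
arm.grip(.008); arm.pause(.1)
print(arm.current_gripper_width(),F(),arm.current_finger_force())
for th in np.arange(.12,1.57,.12):
    arm.move_straight(barpos(th)+off,rate=.12)
    f=F(); print(round(th,2),f.round(1),np.array(arm.current_ee_pos()).round(3))
    if np.linalg.norm(f)>45: print('stop');break
print(arm.current_t(),arm.current_gripper_width())
E
```

```text
[0.65462281 0.23247258 0.045     ]
1.0 [0.559 0.242 0.216] [0.19 0.13 0.11 1.55 0.   1.86]
1.3 [0.614 0.237 0.237] [0.17 0.29 0.33 1.61 0.   1.84]
1.5 [0.653 0.233 0.241] [0.15 0.41 0.48 1.64 0.   1.83]
1.6 [0.672 0.231 0.24 ] [0.15 0.48 0.56 1.66 0.   1.82]
1.7 [0.692 0.229 0.237] [0.14 0.54 0.64 1.67 0.   1.81]
0.010008182767103396 [-4.65936688  1.27748015  0.54240544] 58.37224245071411
0.12 [12.8 -2.4 -6.5] [0.467 0.251 0.063]
0.24 [ 40.   -1.4 -22.6] [0.478 0.25  0.086]
stop
9.4167 0.010490388968452382
```

Run:
```python
from h import *
arm.pause(.3)
print(F().round(1),np.round(arm.current_moment(),2),np.array(arm.current_ee_pos()).round(4),(barpos(.24)-[0,0,.019]).round(4),arm.current_gripper_width())
print(np.round(arm.current_tcp_rot(),3),np.round(down(YC),3))
c=shot('side','s1.png'); shot('wrist','w3.png')
b=c['pixels']
cv2.imwrite('pics/s1c.png',np.hstack([cv2.resize(b[190:310,130:270],(400,343),interpolation=2),cv2.resize(cv2.imread('pics/w3.png'),(400,343))]))
```

```text
[ 41.3  -0.6 -21.8] [-0.25 -7.45  0.06] [0.4774 0.2503 0.0856] [0.4684 0.2512 0.0842] 0.010484285703436461
[0.006 0.743 0.67  0.006] [0.    0.742 0.671 0.   ]
```

View pics/s1c.png

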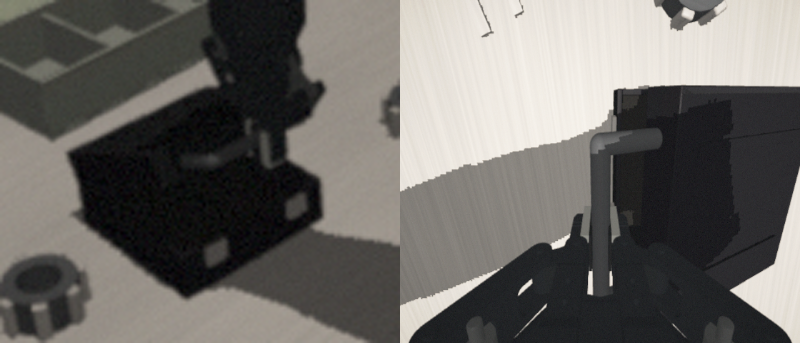

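Run:
```python
from h import *
t=barpos(.24)-[0,0,.019]
for i in range(5):
    f=F(); 
    r=np.array([.955*CX[0],.955*CX[1],-.295]); fr=f@r
    t=t+r*np.clip(fr/8000,-.006,.006)
    arm.move_straight(t,rate=.05); arm.pause(.1)
    print(fr.round(1),F().round(1),t.round(4),np.array(arm.current_ee_pos()).round(4),arm.current_gripper_width(),np.round(arm.current_moment(),2))
c=shot('side','s2.png')
```

```text
45.5 [ 9.8  0.1 -6.7] [0.4738 0.2506 0.0825] [0.4757 0.2505 0.0828] 0.010130634921237391 [-0.03 -1.63  0.03]
11.3 [ 2.2 -0.2 -1.1] [0.4751 0.2505 0.0821] [0.4753 0.2505 0.0821] 0.010395329164939161 [-0.03 -0.29 -0.01]
2.4 [-0.5 -0.1  0.1] [0.4754 0.2505 0.082 ] [0.4752 0.2505 0.082 ] 0.010303425335624318 [0.06 0.28 0.01]
-0.5 [-2.   0.7  2. ] [0.4754 0.2505 0.082 ] [0.4752 0.2505 0.082 ] 0.010128590499843911 [0.04 0.39 0.02]
-2.6 [ 2.   0.5 -2.4] [0.4751 0.2505 0.0821] [0.4752 0.2505 0.082 ] 0.010188423073756513 [ 0.09 -0.18  0.04]
```

Run:
```python
from h import *
p=np.array(arm.current_ee_pos())
arm.grip(.026); arm.move_straight(p+[0,0,.030],rate=.1)
arm.pause(.1); f0=F()
for w in (.018,.015):
    arm.grip(w); arm.pause(.1); print(w,arm.current_gripper_width(),(F()-f0).round(1))
arm.grip(.008); arm.pause(.1)
print(arm.current_gripper_width(),F().round(1),arm.current_finger_force(),arm.current_t(),arm.current_ee_pos())
arm.move_straight(p+[0,0,.034],rate=.05);print(F().round(1),arm.current_gripper_width())
a=shot('side')['pixels']; b=shot('wrist')['pixels']
cv2.imwrite('pics/s3.png',np.hstack([cv2.resize(a[190:310,130:270],(400,343),interpolation=2),cv2.resize(b,(400,343))]))
```

```text
0.018 0.018048991737860526 [ 0.7  0.5 -0. ]
0.015 0.015371811653811547 [-0.4 -0.   0.7]
0.00811567539628941 [-0.3  0.9 -0.6] 0.0 13.4917 [0.47517934 0.2505018  0.11198383]
[-1.2  0.1  0.3] 0.007876555150448456
```

View pics/s3.png

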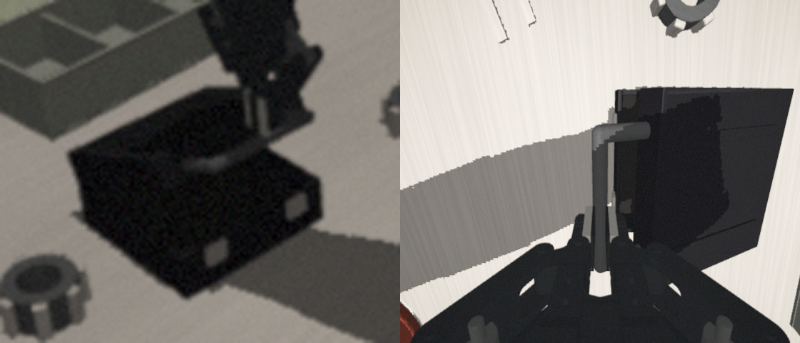

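Run:
```python
from h import *
import pickle
c1,c2=pickle.load(open('w.pkl','rb'))
def T(p,q):
    M=np.eye(4); M[:3,:3]=Ro.from_quat([q[1],q[2],q[3],q[0]]).as_matrix(); M[:3,3]=p; return M
E2=np.array(c2['extrinsics']); X=E2@T([.50,.25,.30],down(-.08))  # tcp->cam
E1=np.array(c1['extrinsics']); print(np.abs(X-E1@T([.52,-.25,.27],down(-.13))).max())
cb=dict(c2); cb['extrinsics']=X@np.linalg.inv(T([.46,.252,.040],down(-.10)))
def ray(c,uv):
    a=p2w(c,[uv],.2)[0];b=p2w(c,[uv],0)[0]; return a,(b-a)/np.linalg.norm(b-a)
def tri(r1,r2):
    A=sum(np.eye(3)-np.outer(d,d) for _,d in (r1,r2)); b=sum((np.eye(3)-np.outer(d,d))@o for o,d in(r1,r2))
    x=np.linalg.solve(A,b); return x.round(4),[np.linalg.norm(np.cross(x-o,d)).round(4) for o,d in(r1,r2)]
print('outer corner',tri(ray(c2,(245,131)),ray(cb,(266,165))))
print('inner corner',tri(ray(c2,(253.5,139)),ray(cb,(292,189))))
cw=shot('wrist'); cv2.imwrite('pics/cw.png',cw['pixels']); pickle.dump(cw,open('cw.pkl','wb'))
g=cv2.cvtColor(cw['pixels'],6).astype(int)
for r in (190,220,240): print(r,g[r,255:310].tolist())
# predicted bar pixel width per height
for z in (.07,.08,.09,.10,.11):
    B=[.4752,.2505]
    for dy in (.03,.05):
        P=np.array([B[0]-CX[1]*-0,B[1],z])+dy*np.array([-CX[1],CX[0],0])
        print(z,dy,w2p(cw,[P-.006*CX,P+.006*CX]).round(1).tolist())
```

```text
0.0007826593485657507
outer corner (array([0.4621, 0.3111, 0.0905]), [np.float64(0.0006), np.float64(0.0006)])
inner corner (array([0.4717, 0.3006, 0.0918]), [np.float64(0.0007), np.float64(0.0007)])
190 [137, 138, 138, 135, 133, 139, 140, 139, 134, 139, 138, 137, 134, 115, 77, 57, 59, 61, 64, 65, 66, 65, 66, 69, 66, 66, 63, 64, 61, 64, 62, 61, 63, 58, 58, 55, 111, 133, 134, 133, 136, 138, 136, 135, 100, 40, 23, 23, 27, 28, 31, 34, 33, 32, 30]
220 [133, 137, 136, 139, 135, 138, 135, 135, 135, 138, 138, 138, 136, 135, 99, 56, 58, 60, 61, 66, 62, 67, 64, 67, 69, 66, 68, 66, 64, 65, 66, 59, 63, 64, 59, 67, 115, 135, 134, 138, 135, 135, 132, 122, 74, 24, 19, 28, 32, 30, 34, 32, 35, 35, 36]
240 [138, 135, 134, 136, 136, 138, 138, 135, 138, 135, 133, 135, 136, 138, 105, 66, 58, 60, 60, 63, 64, 62, 64, 66, 68, 67, 68, 65, 66, 62, 63, 65, 60, 58, 62, 81, 117, 135, 136, 136, 137, 117, 105, 106, 108, 110, 85, 44, 28, 34, 23, 27, 35, 31, 32]
0.07 0.03 [[270.7, 183.0], [286.7, 183.0]]
0.07 0.05 [[270.5, 156.1], [287.0, 156.1]]
0.08 0.03 [[270.3, 186.1], [287.1, 186.1]]
0.08 0.05 [[270.1, 158.1], [287.3, 158.1]]
0.09 0.03 [[269.9, 189.5], [287.4, 189.5]]
0.09 0.05 [[269.6, 160.2], [287.7, 160.2]]
0.1 0.03 [[269.4, 193.3], [287.8, 193.3]]
0.1 0.05 [[269.1, 162.6], [288.1, 162.6]]
0.11 0.03 [[268.9, 197.4], [288.2, 197.4]]
0.11 0.05 [[268.5, 165.2], [288.5, 165.2]]
```

Run:
```python
from h import *
p=np.array([.4752,.2505,.082])
print(arm.current_gripper_width(),arm.current_finger_force())
for dz in (.026,.018,.010,.002):
    arm.grip(.026); arm.move_straight(p+[0,0,dz],rate=.1); arm.grip(.008); arm.pause(.15)
    w,ff=arm.current_gripper_width(),arm.current_finger_force(); print(dz,w,ff,F().round(1))
    if ff>10: break
print(arm.current_t())
im=shot('wrist')['pixels']
cv2.imwrite('pics/f.png',cv2.resize(im[130:400,140:420],None,fx=2,fy=2))
```

```text
0.007855556809895041 0.0
0.026 0.008726996288382522 36.85640573501587 [-0.3 -1.4 -1. ]
14.9167
```

View pics/f.png

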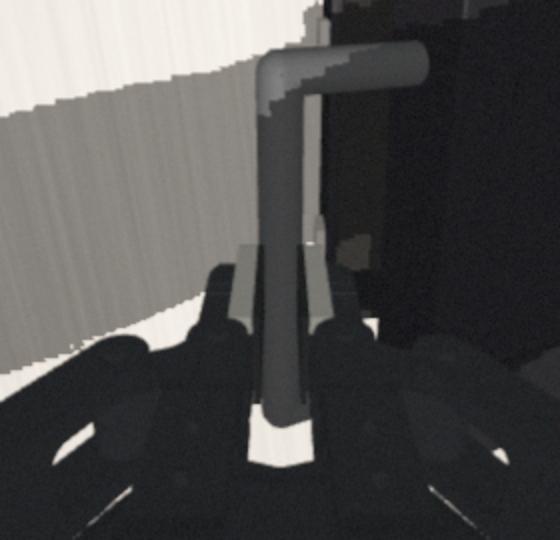

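The bar sits between the pads, running from (280,75) to (285,420) in the crop. The lid started slightly ajar, about 0.16 rad, and the opening reading is biased low. I'll regrip fully and follow the corrected circle.

```bash
cat >> h.py <<'E'
HINGE=np.array([.4752,.2505,.045])+.196*np.cos(.454)*CX
E
python3 - <<'E'
from h import *
p=np.array([.4752,.2505,.082])
off=np.array([0,0,-.019])
arm.grip(.026); arm.move_straight(p+[0,0,.030],rate=.1); arm.grip(0); arm.pause(.1)
print(arm.current_gripper_width(),arm.current_finger_force(),F().round(1))
print(barpos(.393)+off, HINGE)
corr=np.zeros(3)
for th in np.r_[np.arange(.5,1.6,.1),1.62]:
    arm.move_straight(barpos(th)+off+corr,rate=.12)
    ph=PH0-th; r=np.cos(ph)*CX+np.sin(ph)*np.array([0,0,1])
    f=F(); fr=f@r
    corr=corr+r*np.clip(fr/8000,-.003,.003)
    print(round(th,2),f.round(1),round(fr,1),corr.round(4))
    if np.linalg.norm(f)>60: print('stop');break
print(arm.current_t(),arm.current_gripper_width(),np.array(arm.current_ee_pos()).round(4))
E
```

```text
7.638284940155537e-06 0.6974693248048425 [-1.1  0.2  1.2]
[0.47522335 0.25049766 0.11200658] [0.65046522 0.23291482 0.045     ]
0.5 [0.5 0.1 0.3] -0.3 [ 0. -0. -0.]
0.6 [-0.5 -0.5 -0.7] -0.0 [ 0. -0. -0.]
0.7 [-0.4 -0.5 -0.7] -0.2 [ 0.0001 -0.     -0.    ]
0.8 [-1.7 -0.2  0.3] 1.3 [-0.      0.      0.0001]
0.9 [-0.4  0.7  0. ] 0.3 [-0.0001  0.      0.0001]
1.0 [-0.3  0.4 -0.2] -0.1 [-0.0001  0.      0.0001]
1.1 [-0.2 -0.3 -1.3] -1.1 [-0.  0. -0.]
1.2 [-0.1  0.2 -0.3] -0.2 [-0.      0.     -0.0001]
1.3 [-0.2  0.2 -0.3] -0.2 [ 0.     -0.     -0.0001]
1.4 [-0.7  0.3 -0. ] 0.0 [ 0.     -0.     -0.0001]
1.5 [-0.3  0.  -0.2] -0.2 [ 0.     -0.     -0.0001]
1.62 [-1.   0.4  0.3] 0.2 [ 0.     -0.     -0.0001]
19.8333 0.00017712067538180383 [0.6713 0.2309 0.2204]
```

Run:
```python
from h import *
import pickle
arm.grip(.03)
q=down(YC); out=[];cs=[]
arm.move_straight([.60,.25,.26],q,rate=.3)
for x in (.47,.385):
    arm.move_ptp([x,.25,.24],q); c=shot('wrist'); cs.append(c)
s=shot('side'); t=shot('top')
pickle.dump((cs,s,t),open('st.pkl','wb'))
r=lambda i:cv2.resize(i,(400,300),interpolation=2)
for c in cs: print(w2p(c,[[.4752,.2505,.104],[.4752,.2505,.131]]).round(1).tolist())
cv2.imwrite('pics/comp.png',np.vstack([np.hstack([r(cs[0]['pixels'][60:270,180:460]),r(cs[1]['pixels'][60:270,240:520])]),np.hstack([r(s['pixels'][200:320,130:290]),r(t['pixels'][145:265,140:300])])]))
print(arm.current_t())
```

```text
[[283.6, 190.5], [283.9, 197.4]]
[[362.5, 183.0], [370.0, 189.2]]
21.8917
```

View pics/comp.png

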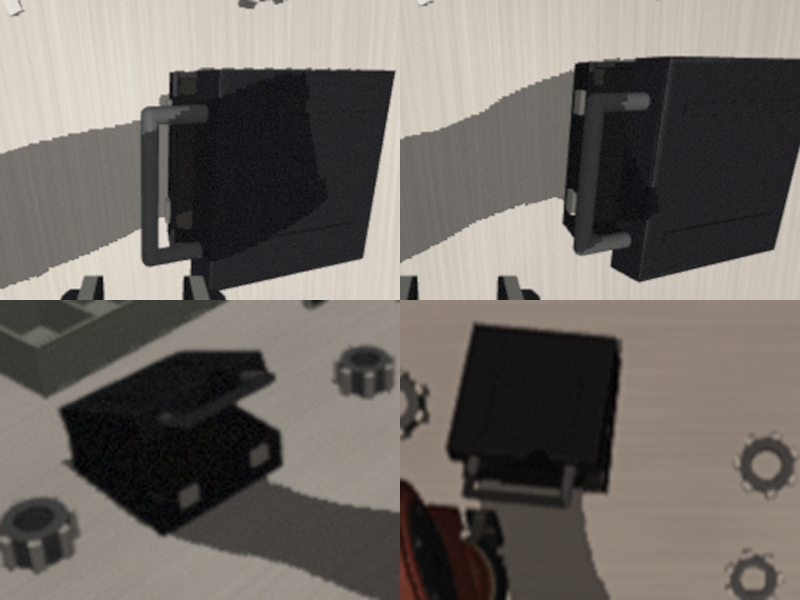

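The composite shows the lid about 0.3 rad open. The handle is at column ~285 in wrist view 1 and ~373 in wrist view 2, so I'll triangulate it numerically.

Run:
```python
from h import *
import pickle
from scipy.optimize import least_squares
cs,s,t=pickle.load(open('st.pkl','rb'))
for c,a in zip(cs,(270,355)):
    g=cv2.cvtColor(c['pixels'],6).astype(int)
    for r in (160,180,200): print(r,a,g[r,a:a+34].tolist())
# corner-based tri, bar corner centrelines: top, bottom
def px(c,p): return w2p(c,[p])[0]
for n,u,v in (('ty',(285.5,140),(378.5,131)),('by',(284.5,238),(367,231))):
    r=least_squares(lambda p:np.r_[px(cs[0],p)-u,px(cs[1],p)-v],[.47,.25,.1]); print(n,r.x.round(4),r.fun.round(1))
```

```text
160 270 [116, 119, 117, 116, 119, 118, 118, 114, 88, 56, 52, 52, 54, 54, 59, 57, 53, 50, 53, 52, 47, 94, 115, 114, 116, 115, 113, 89, 43, 20, 26, 26, 27, 19]
180 270 [114, 119, 119, 115, 113, 115, 116, 116, 88, 54, 49, 54, 54, 53, 58, 57, 55, 56, 54, 53, 55, 98, 115, 117, 115, 114, 114, 81, 25, 18, 27, 21, 21, 21]
200 270 [116, 113, 114, 117, 114, 116, 115, 116, 98, 64, 51, 51, 57, 56, 58, 52, 56, 53, 50, 47, 56, 95, 115, 115, 115, 102, 91, 92, 75, 38, 23, 27, 26, 22]
160 355 [107, 109, 94, 53, 19, 14, 19, 19, 12, 12, 17, 18, 35, 40, 46, 48, 50, 47, 47, 49, 55, 49, 53, 51, 46, 31, 28, 28, 23, 21, 27, 25, 23, 26]
180 355 [107, 73, 15, 15, 16, 14, 15, 23, 18, 11, 22, 44, 45, 45, 47, 52, 51, 50, 53, 52, 48, 47, 46, 44, 21, 27, 27, 25, 22, 21, 26, 22, 27, 25]
200 355 [44, 52, 70, 78, 75, 94, 108, 110, 76, 41, 46, 44, 47, 49, 51, 48, 53, 52, 52, 53, 46, 38, 24, 31, 16, 22, 23, 24, 21, 32, 29, 26, 22, 22]
ty [0.4819 0.3054 0.1354] [ 0.   0.1 -0.  -0.1]
by [0.4717 0.2074 0.1321] [ 0.   0.3 -0.  -0.3]
```

The evidence agrees on one thing: the fingers miss things they should reach if TCP z were right, and the effective tip looks about 28 mm higher. I'll settle that by touching the bench lightly.

Run:
```python
from h import *
q=down(YC); xy=[.42,.125]
arm.grip(0.0)
arm.move_ptp([*xy,.06],q); arm.move_straight([*xy,.012],rate=.1); arm.pause(.1); f0=F()
z=.012
while z>-.036:
    z-=.003; arm.move_straight([*xy,z],rate=.05); f=(F()-f0)[2]
    if f>4: break
arm.pause(.1)
print(z,f,(F()-f0).round(1),arm.current_ee_pos(),arm.current_gripper_width(),arm.current_t())
arm.move_straight([*xy,.06],rate=.3)
```

```text
-0.026999999999999996 6.6890409603845935 [-1.3  0.9  7.6] [ 0.42056567  0.12501605 -0.02626027] 4.6516568661205843e-07 27.2667
```

Confirmed: the real fingertip is about 25.5 mm above the reported TCP. I'll apply that offset, regrip the bar and open the lid.

```bash
cat >> h.py <<'E'
TZ=-.0255            # reported TCP z = true tip z + TZ
OFF=np.array([0,0,-.019+TZ])
def swing(ths,corr=None,rate=.15,lim=60):
    corr=np.zeros(3) if corr is None else corr
    for th in ths:
        arm.move_straight(barpos(th)+OFF+corr,rate=rate)
        ph=PH0-th; r=np.cos(ph)*CX+np.sin(ph)*np.array([0,0,1])
        f=F(); fr=f@r
        corr=corr+r*np.clip(fr/6000,-.004,.004)
        print(round(th,2),f.round(1),round(fr,1),corr.round(4))
        if np.linalg.norm(f)>lim: print('stop'); break
    return corr
E
python3 - <<'E'
from h import *
q=down(YC)
b=np.array([.4762,.2510,.133])
arm.grip(.027); arm.move_ptp(b+OFF+[0,0,.06],q); arm.move_straight(b+OFF,rate=.12); arm.pause(.05);print(F().round(1))
arm.grip(0); print(arm.current_gripper_width(),arm.current_finger_force(),F().round(1))
if arm.current_gripper_width()>.005:
    th=PH0-np.arctan2(b[2]-.045,-np.dot((HINGE-b)[:2],CX[:2])); print('th',th)
    c0=b-barpos(th)
    c=swing(np.linspace(th+.1,1.62,11),c0)
print(arm.current_t(),arm.current_gripper_width(),np.array(arm.current_ee_pos()).round(4))
E
```

```text
[-0.2 -0.3  0.7]
0.009756964635758376 58.48700523376465 [-9.7 -0.1  5.8]
th 0.4041992507309269
0.5 [-13.   -0.1   8.6] 15.5 [-0.0022  0.0008  0.0014]
0.62 [-1.7  1.3  1.2] 2.1 [-0.0024  0.0008  0.0016]
0.73 [-4.2  1.8  3.9] 5.9 [-0.0031  0.0009  0.0023]
0.84 [-4.   1.2  3.2] 5.1 [-0.0036  0.001   0.003 ]
0.95 [-2.6  1.3  7. ] 7.4 [-0.0043  0.001   0.004 ]
1.06 [-0.3  4.   4.8] 4.6 [-0.0046  0.0011  0.0047]
1.17 [-1.1  4.3  5.6] 5.8 [-0.0049  0.0011  0.0056]
1.29 [-1.6  4.6  6.9] 7.1 [-0.0052  0.0011  0.0068]
1.4 [0.7 3.2 4.4] 4.4 [-0.0053  0.0011  0.0075]
1.51 [0.3 4.9 6.4] 6.4 [-0.0053  0.0011  0.0086]
1.62 [4.  4.8 3. ] 3.3 [-0.0052  0.0011  0.0092]
32.975 0.009314398162055646 [0.6677 0.2324 0.2038]
```

```bash
cat >> h.py <<'E'
CAP=np.array([.552,-.2465]); A0=-.14
ZG=.040+.017+.041-.019+TZ   # TCP z for gripping locked cap
E
python3 - <<'E'
from h import *
p=np.array(arm.current_ee_pos())
arm.grip(.04); arm.move_straight(p+[0,0,.06],rate=.3)
q=down(A0)
arm.grip(.05)
arm.move_ptp([*CAP,ZG+.09],q); f0=F(); arm.pause(.1); f0=F()
arm.move_straight([*CAP,ZG],rate=.12); arm.pause(.05); print('down',(F()-f0).round(1))
for w in (.032,.026): arm.grip(w); print(w,arm.current_gripper_width(),(F()-f0).round(1),arm.current_finger_force())
arm.grip(0); arm.pause(.1)
print(arm.current_gripper_width(),arm.current_finger_force(),(F()-f0).round(1),np.round(arm.current_moment(),2),np.array(arm.current_ee_pos()).round(4),arm.current_t())
E
```

```text
down [ 0.9 -0.1 -0.7]
0.032 0.03181356045418344 [ 1.   0.4 -1.6] 0.0
0.026 0.025886458748886534 [ 1.2  0.9 -1.8] 0.0
0.02089715431212851 62.131898403167725 [-1.   0.6  1.7] [ 0.13  0.38 -0.04] [ 0.5519 -0.2465  0.0536] 37.7417
```

The cap is gripped with almost no side force. Next I'll push down and check both depth and force.

Run:
```python
from h import *
f0=F(); z0=np.array(arm.current_ee_pos())[2]; z=ZG-.0065
for i in range(6):
    arm.move_straight([*CAP,z],rate=.04); arm.pause(.05)
    dz=z0-arm.current_ee_pos()[2]; f=F(); print(round(z,4),round(dz*1e3,1),(f-f0).round(1))
    if dz>.0102 or f[2]-f0[2]>22: break
    z-=min(.004,max(.0105-dz,.0005))
print(arm.current_t(), arm.current_gripper_width(), np.round(arm.current_moment(),2)); open('z.txt','w').write(str(z))
```

```text
0.047 6.2 [-1.3  0.6  2.9]
0.043 9.8 [-2.2  1.   5.3]
0.0423 10.4 [-2.5  0.5  5.9]
38.7 0.021070076246425214 [0.34 0.64 0.03]
```

Depth is 10.4 mm. The total force is about 9.4 N, which matches 13 N less the cap's weight. Now I'll twist counter-clockwise in steps.

Run:
```python
from h import *
z=float(open('z.txt').read()); ok=True
for d in (.12,.35,.6,.85,1.05):
    arm.move_ptp([*CAP,z],down(A0+d)); arm.pause(.03)
    f=F(); m=np.array(arm.current_moment()); e=np.array(arm.current_ee_pos())
    R=Ro.from_quat(np.roll(arm.current_tcp_rot(),-1)).as_matrix(); 
    print(d,f.round(1),m.round(2),e.round(4),round(np.arctan2(R[1,1],R[0,1])-A0,3),arm.current_gripper_width())
    if np.hypot(*f[:2])>35 or abs(m[2])>2.5: print('stop'); break
print(arm.current_t())
```

```text
0.12 [-2.   0.3  8.7] [0.24 0.34 0.16] [ 0.5527 -0.2469  0.0434] 0.121 0.020878196450382778
0.35 [0.2 1.  7.6] [0.14 0.12 0.17] [ 0.553  -0.2471  0.0436] 0.35 0.02121071009921109
0.6 [-0.8  0.9  8.2] [0.15 0.06 0.07] [ 0.553  -0.2471  0.0436] 0.6 0.021276066839835076
0.85 [-0.4  0.9  8.4] [0.11 0.05 0.2 ] [ 0.5531 -0.2471  0.0436] 0.85 0.021050130137515357
1.05 [0.4 1.  7.8] [0.18 0.05 0.12] [ 0.5531 -0.2471  0.0436] 1.051 0.021010359195625966
40.4583
```

Run:
```python
from h import *
e=np.array(arm.current_ee_pos()); z=float(open('z.txt').read())
for h in (.008,.016,.026,.04):
    arm.move_straight([*CAP,z+h],rate=.06); f=F(); print(h,f.round(1),np.array(arm.current_ee_pos())[2].round(4),arm.current_gripper_width())
    if f[2]<-14 or np.hypot(*f[:2])>15: print('stop'); break
else:
    arm.move_straight([*CAP,.20],rate=.25); arm.pause(.1); print(F().round(1))
    print([(round(d['conf'],2),d['extent']) for n in ['wrist'] if shot(n,'w_lift.png') is not None for d in arm.cut_out(n,'cap_centre')])
    shot('top','t_lift.png'); print([(round(d['conf'],2),d['extent']) for d in arm.cut_out('top','case_floor')], [(round(d['conf'],2),d['extent']) for d in arm.cut_out('top','cap_centre')])
print(arm.current_t())
```

```text
0.008 [ 2.3 -0.7  2.9] 0.0515 0.020977319463101572
0.016 [ 1.4 -1.5 -0.6] 0.0582 0.020733982897303906
0.026 [-0.   0.7 -4.3] 0.0683 0.021396964168659705
0.04 [ 0.6  0.2 -4.4] 0.083 0.02086830205948108
[ 0.1  1.2 -4.6]
[(0.97, [217.2, 169.8, 339.4, 356.8]), (0.48, [202.3, 105.5, 376.1, 278.7])]
[(0.6, [158.9, 133.8, 229.8, 221.6])] []
42.6917
```

Run:
```python
from h import *
c=shot('top'); g=cv2.cvtColor(c['pixels'],6); m=(g<60).astype(np.uint8)
m=cv2.morphologyEx(m,cv2.MORPH_OPEN,np.ones((5,5)))
for r in range(150,232,10):
    x=np.where(m[r,140:250])[0]+140
    if len(x): print(r,x.min(),x.max(),p2w(c,[(x.min()-.5,r),(x.max()+.5,r)],.045).round(3)[:,:2].tolist())
for u in (175,195,215):
    y=np.where(m[140:250,u])[0]+140
    if len(y): print(u,y.max(),p2w(c,[(u,y.max()+.5)],.045).round(3).tolist())
for x in (.557,.567,.577): 
  for a in (A0+1.05,): print(arm.inverse_kinematics([x,.24,.1],down(a)))
print(HINGE-.078*CX)
```

```text
150 163 226 [[0.688, 0.339], [0.687, 0.162]]
160 172 227 [[0.66, 0.313], [0.659, 0.159]]
170 171 227 [[0.632, 0.316], [0.631, 0.159]]
180 169 226 [[0.604, 0.321], [0.604, 0.161]]
190 168 225 [[0.576, 0.323], [0.576, 0.164]]
200 167 224 [[0.549, 0.325], [0.549, 0.166]]
210 166 223 [[0.521, 0.328], [0.521, 0.169]]
220 213 222 [[0.494, 0.199], [0.494, 0.172]]
175 215 [[0.506, 0.301, 0.045]]
195 219 [[0.495, 0.247, 0.045]]
215 220 [[0.492, 0.192, 0.045]]
[ 0.19149664  0.12988034 -0.06554205  1.37537394  0.          0.85229297]
[ 0.18833563  0.15763683 -0.03534357  1.37781592  0.          0.84913196]
[ 0.18527408  0.18549681 -0.00456352  1.38073599  0.          0.84607041]
[0.57285489 0.24070183 0.045     ]
```

Run:
```python
from h import *
C=[.572,.2425]; q=down(A0+1.05)
arm.move_ptp([.47,.20,.20],q)
arm.move_straight([*C,.13],rate=.2); arm.move_straight([*C,.014],rate=.12); arm.pause(.15)
f0=F(); z=.014; print(f0.round(1),np.array(arm.current_ee_pos()).round(4))
while z>-.012:
    z-=.0015; arm.move_straight([*C,z],rate=.03); f=(F()-f0)
    if f[2]>2.5: break
arm.pause(.1); print(z,(F()-f0).round(1),np.array(arm.current_ee_pos()).round(4),arm.current_gripper_width(),arm.current_t())
```

```text
[-0.7 -0.1 -3.4] [0.5727 0.2426 0.015 ]
0.0035000000000000027 [-5.2 -2.7 10.5] [0.5721 0.2424 0.0049] 0.021345042372192286 48.325
```

Run:
```python
from h import *
C=[.572,.2425]
arm.move_straight([*C,.0048],rate=.03); print(F().round(1))
arm.grip(.034); arm.pause(.05); print(arm.current_gripper_width(),F().round(1))
arm.move_straight([*C,.06],rate=.12); print(F().round(1))
arm.move_straight([*C,.13],rate=.3); arm.move_straight([.55,.2425,.29],rate=.35)
c=shot('wrist','w_placed.png'); print([(round(d['conf'],2),d['extent'],p2w(c,[np.reshape(d['extent'],(2,2)).mean(0)],.05).round(3).tolist()) for d in arm.cut_out('wrist','cap_centre')])
g=np.array([.6677,.2324,.2038]); q=down(YC)
arm.grip(.03); arm.move_ptp(g+[-.02,0,.075],q); arm.move_straight(g+[0,0,.06],rate=.2); arm.move_straight(g,rate=.15); arm.pause(.05); print(F().round(1))
arm.grip(0); print(arm.current_gripper_width(),arm.current_finger_force(),F().round(1),arm.current_t())
```

```text
[-0.6  0.7 -1.1]
0.033497649010273245 [ 0.6 -0.1  0.5]
[ 0.2  0.5 -0.3]
[(0.69, [267.1, 148.2, 312.1, 214.1], [[0.567, 0.246, 0.05]])]
[ 0.5 -0.1  0.5]
0.0093279379669279 58.674291372299194 [-1.6 -0.8  6.3] 52.9333
```

Run:
```python
from h import *
T=[.40,.62,.73,.84,.95,1.06,1.17,1.29,1.4,1.51,1.62]
Cx=[-.0015,-.0022,-.0024,-.0031,-.0036,-.0043,-.0046,-.0049,-.0052,-.0053,-.0053]
Cz=[.001,.0014,.0016,.0023,.003,.004,.0047,.0056,.0068,.0075,.0086]
ex=np.zeros(3)
for th in np.r_[np.linspace(1.5,.15,12),.07,.0]:
    base=np.array([np.interp(th,T,Cx),.001,np.interp(th,T,Cz)])
    arm.move_straight(barpos(th)+OFF+base+ex,rate=.15)
    ph=PH0-th; r=np.cos(ph)*CX+np.sin(ph)*np.array([0,0,1]); f=F(); fr=f@r
    ex=ex+r*np.clip(fr/6000,-.004,.004)
    print(round(th,2),f.round(1),round(fr,1),ex.round(4))
    if np.linalg.norm(f)>60: print('stop');break
print(np.array(arm.current_ee_pos()).round(4),arm.current_gripper_width(),arm.current_t())
```

```text
1.5 [-1.   2.1 12.7] 12.7 [-0.      0.      0.0021]
1.38 [-0.8  3.1 10.6] 10.6 [-0.0003  0.      0.0039]
1.25 [-3.7 -0.5  7.6] 8.2 [-0.0006  0.0001  0.0052]
1.13 [-2.1  2.2  3.5] 4.1 [-0.0008  0.0001  0.0058]
1.01 [-2.3  5.8  0.6] 1.9 [-0.001   0.0001  0.0061]
0.89 [-4.7  3.8  4.4] 6.5 [-0.0016  0.0002  0.007 ]
0.76 [ 2.9 -0.2 -2.6] -3.9 [-0.0012  0.0001  0.0065]
0.64 [ 0.1  6.1 -1.9] -0.8 [-0.0011  0.0001  0.0064]
0.52 [ 1.9 -0.4 -4.3] -4.0 [-0.0005  0.0001  0.0061]
0.4 [-5.1 -6.5  0.4] 4.1 [-0.0012  0.0001  0.0064]
0.27 [ 3.9  2.7 -4.7] -4.9 [-0.0004  0.      0.0061]
0.15 [ 0.8  2.1 -4.7] -1.6 [-0.0001  0.      0.0061]
0.07 [ 0.4  1.9 -2.6] -0.5 [-0.      0.      0.0061]
0.0 [ 2.4  8.1 -4.2] -1.8 [ 0.0003 -0.      0.006 ]
[0.455  0.2546 0.0204] 0.009124314851051286 57.15
```

Run:
```python
from h import *
p=np.array(arm.current_ee_pos()); q=p.copy()
for i in range(9):
    q[2]-=.003; q[0]-=.0002
    arm.move_straight(q,rate=.05); f=F(); print(q[2].round(4),np.array(arm.current_ee_pos())[2].round(4),f.round(1))
    if f[2]>18: break
arm.pause(.05); e=np.array(arm.current_ee_pos())
arm.grip(.03); print(F().round(1),arm.current_t())
arm.move_straight(e+[0,0,.03],rate=.15); print(F().round(1))
# closed fingers: press on bar from above as check
arm.grip(0); z=.066+TZ+.006
for i in range(6):
    arm.move_straight([e[0],e[1],z],rate=.06); f=F()[2]
    if f>12: break
    z-=.003
print('press',np.array(arm.current_ee_pos())[2].round(4),f,arm.current_t())
```

```text
0.0174 0.0199 [-8.9 -2.3 17.7]
0.0144 0.0182 [-15.2  -9.7  31.3]
[ 0.4 -0.1 -0.5] 58.0333
[-0.8  0.5 -0.7]
press 0.0363 15.73634519688141 60.0583
```

Run:
```python
from h import *
e=np.array(arm.current_ee_pos())
arm.move_straight([e[0],e[1],.24],rate=.25); arm.pause(.2)
print(F().round(1),arm.current_t()); c=shot('wrist')
print(p2w(c,[[0,0]],0).shape, [(round(d['conf'],2),d['extent']) for d in arm.cut_out('wrist','cap_centre')],[(round(d['conf'],2),d['extent']) for d in arm.cut_out('wrist','lid')])
print(arm.finish_job())
```

```text
[-0.4 -0.3 -0.3] 61.2333
(1, 3) [(0.38, [275.7, 110.5, 462.3, 243.4])] [(0.94, [274.4, 112.0, 462.2, 243.2])]
the job is handed in; nothing more can be done
None
```

I handed the job in at about 61 s. The cap came off without forcing and sits upright on the case floor. The lid reads fully shut by touch, and nothing else was knowingly disturbed. The judge's result was not shown.

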